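# Set a stand leg to its length mark and close its cam

## Robot

A 7-joint arm with a two-finger parallel gripper is mounted at the origin on a cart in front of the work surface, level with it; the furniture and walls round the work are solid. World frame = base frame: x ahead of the robot, y to its left, z up, the work surface at z = 0. Lengths are in m, angles in degrees, forces in N, time in s.
With the tool pointing down it reaches from about 0.4 to 0.875 m from the base axis. Payload 6.5 kg.
Tool frame: the origin (TCP) lies at the very end of the fingers, on their centre line; the grasp point (between the pads) lies 19 mm behind it (bot.hold_point_z is the distance from the TCP to the grasp point, in m); z points along the fingers, y is the line along which they close (so a half turn about z gives the same grasp; the last joint's range is limited). The gripper opens to 85 mm and grips with 20 to 120 N. Pads are 22 mm wide; open, the fingers measure 114 mm over their backs; the gripper's body (76 mm by 85 mm) begins 54 mm behind the grasp point. The pads swing forward as they close: fully open they stand 13 mm farther back than shut.
Start: joints at [-78.621, 30.733, -0.252, 88.115, 0.149, 61.152, -4.079], TCP at [0.17, 0.627, 0.2] pointing down, gripper open.
Joint ranges: [-154.64, 154.64], [-21.42, 123.67], [-72.66, 72.17], [13.99, 137.28], [-74.86, 254.86], [10.95, 109.41], [-158.01, 158.01]. Speed limits (degrees/s): [136.94, 136.94, 180, 180, 180, 180, 180].

## Interface

Orientations are given as [roll, pitch, yaw] about the fixed x, y, z axes, in that order (R = Rz(yaw) Ry(pitch) Rx(roll)).
In Python, from rig import bot gives the robot as it stands. Calls block until the motion is done:
- bot.move_ptp(position, orientation): joint-space move of the TCP to a pose.
- bot.servo_line(position, velocity=0.15, orientation=None, force_limit=None): straight line of the TCP; orientation=None keeps the orientation; velocity is the mean speed in m/s. With force_limit (N) it stops when the force on the tool has changed by that much, and returns True; else False.
- bot.move_joints(angles): joint-space move.
- bot.set_gripper(opening, squeeze=None): finger opening in m; squeeze is the grip in N (None keeps the last); returns when the fingers have stopped.
- bot.sleep(seconds).
- bot.inverse_kinematics(position, orientation): joint angles nearest the present ones, or None.
- bot.observe(): the state.
- bot.camera(name): name is "side" or "top"; returns the picture (480x640x3 uint8, blue, green, red); there is no depth.
- bot.camera_model(name): a dict with "vfov" (degrees; the focal length in pixels is half the picture's height over the tangent of half this angle, whatever the lens; pixels are square), "cx", "cy" (the principal point, pixels), "k1" (the pictures are not rectified: a ray, as slopes to the right and down, at radius r is drawn at 1 + k1 r^2 times it, then the intrinsics apply), "eye" and "rotation" of the camera in the world. Camera axes: x right, y up, looking along -z (the intrinsics and any distortion apply to the point x, -y, -z); pixel columns grow to the right and rows downward; lengths in m; the calibration is good to about 2 mm. A picture is of the moment at which its call begins. camera_model takes no time and is no camera call.
A pose or a line that the arm cannot do raises bot.IKError and nothing moves.
- bot.close_job(): hands the job in; it is judged then, once.
The state is a dict: "t": time; "q": joint angles; "dq": joint speeds; "joint_torque": joint torques, N m; "position": TCP position; "tool_rot": TCP orientation; "wrist_force": force on the tool from outside, world axes, zero at the start; "torque": the same for the moment, N m; "gripper_width": finger opening in m; "gripper_force": force on a finger pad.
Only numpy, scipy, OpenCV 4.12 (cv2) and the standard library are available. Lean on these libraries where they do the work, as an engineer would, in place of code of your own. Each camera call takes 0.05 s, during which the arm holds its last target. There are 200 camera calls.

## Task

A spring-loaded telescopic leg of a work-light stand lies in a cradle on the bench. Pull the leg out until its pointer lines up with the upright length mark, hold it still there for a moment, and only then slide its cam lever fully home. Finish while still gripping the leg, with the pointer at the mark and the lever home, and do not disturb the things lying round the cradle.

Things in the scene. Friction and masses are not known exactly. Their poses are not given: they have to be found in the camera images.
- cradle: Fixed plywood board, 160 x 480 x 12 mm, its two wooden saddles hold the leg's outer aluminium tube. Origin on the bench; +y is the direction in which the leg is pulled out, +x lies across the leg, away from the robot. The leg's axis runs along y over the origin, 75 mm above the bench. The cradle's place and turn (within 0.3 rad) change. A tall open carton stands at the right end of the bench.
- leg: The sliding steel leg, a 22 mm tube with grip block, pull bar, pointer and rubber foot. It slides only along y, 0 to 130 mm, and is fully in at the start. A spring pulls it in with 2.4 N, rising by 2 N per 100 mm; let go, it slides back. Origin on the tube's axis at the middle of the grip block; axes as the cradle's.
- grip (a point): Centre of the leg's black grip block (36 mm long in y, 30 mm high), 75 mm above the bench. Outer faces across the leg: fixed grey cheek at x = +18 mm, lever paddle at x = -28 mm open, -18 mm home; a gripper centred here and closing along x squeezes the lever home against the cheek and holds the leg. Clear above, and below down to the board at 12 mm.
- pull_bar (a point): Middle of the round steel T bar across the leg, 12 mm thick, 88 mm long in x, 30 mm beyond grip in +y. Fingers that straddle the grip block, not fully open, and move in +y bear on it and draw the leg out; 24 mm are clear between the middle of the block and the bar.
- pointer (a point): Free end of the leg's flat steel pointer blade (4 mm thick in y, 10 mm high), 70 mm beyond grip in +y and 48 mm to the near side (-x).
- mark: The length mark: an upright steel fin, 3 mm thick in y, 22 mm wide in x, on a dark foot 34 x 26 x 10 mm on the board; fixed, but its place along the board changes. Origin under the foot, 12 mm above the bench; the fin stands at y = 0, its top 68 mm up; axes as the cradle's. The pointer's tip passes beside the fin and is in line at the same y (leg out by 55 to 105 mm).
- lever (a joint): Slide cam lever of the leg, m: 0 open (paddle out), 0.010 fully home against the block. It stays where it is left and moves with a drag of about 5 N. It starts at 0 to 2 mm.
- lever_face (a point): Middle of the outer face of the lever's steel paddle (34 mm long in y, 30 mm high), on the near side of the grip block, at the height of the leg's axis.
- screw_dish: Loose steel dish of screws, 86 mm wide, 26 mm high, beyond the end of the cradle, past the foot of the leg. Origin under its centre. Leave alone.
- masking_tape: Loose roll of masking tape, 96 mm wide, 25 mm high, behind the cradle. Origin under its centre. Leave alone.
- offcut_1: Loose pine offcut, 75 x 83 x 40 mm, behind the cradle. Origin under its centre. Leave alone.

How it is judged (in metres and radians):
On the way, in this order (a step that is already met when the one before it is completed fails the run):
1. the leg is held at the mark (within 4 mm) with its lever still open (y of pointer in the frame of mark between -0.004 and 0.004 m and value of joint lever below 0.005 m and contact force between the fingers and leg above 1 N), for 0.3 s.
2. the lever is home with the leg still at the mark (y of pointer in the frame of mark between -0.004 and 0.004 m and value of joint lever above 0.0085 m), for 0.2 s.
At the end, for the whole second after the job is handed in: The pointer is within 4 mm of the mark along the leg, the lever is home (within 1.5 mm of its stop), and the fingers still grip the leg or its lever with more than 4 N while the leg stands still (all of step 2 and contact force between the fingers and leg above 4 N and linear speed of leg below 0.01 m/s); the arm keeps its last pose, push and grip.
It fails at once if the lever is slid more than 6 mm while the pointer is more than 7 mm off the mark (value of joint lever above 0.006 m and not (y of pointer in the frame of mark between -0.007 and 0.007 m)).
It fails at once if a thing lying round the cradle is pushed more than 20 mm (distance of any of screw_dish, masking_tape, offcut_1 from where it was at the start of the episode above 0.02 m).
It also fails if it takes over 38 s, if anything falls off the work surface, if the arm or the gripper's body presses on something with over 40 N, if the wrist force passes 120 N, or if a joint passes its speed limit or range.

## Working session

There is one attempt and no reset: what is moved stays moved. The work goes in short steps, each a Python script; the robot and the scene stay as the last script left them, time stands still between calls to the robot, and variables do not carry over. Pictures are saved under pics/ and viewed, at most 10 in all, crops included, and the job is handed in when it is done.

```bash
ls; mkdir -p pics
python3 - <<'E'
from rig import bot
import cv2
for n in("side","top"):
    cv2.imwrite(f"pics/{n}0.png",bot.camera(n)); print(n,bot.camera_model(n))
o=bot.observe();print(o["t"],o["position"],o["tool_rot"],o["gripper_width"],bot.hold_point_z)
E
```

```text
pics
side {'vfov': 55.45871031380543, 'cx': 309.9924854777234, 'cy': 244.66381038740124, 'k1': -0.03612676328447066, 'eye': array([0.33358787, 0.80196825, 0.50160153]), 'rotation': array([  61.37424857,    1.20659983, -159.82377666])}
top {'vfov': 48.44832170576869, 'cx': 337.30098208633245, 'cy': 235.41059177587556, 'k1': -0.14559362627746705, 'eye': array([0.47039601, 0.07368714, 1.28957523]), 'rotation': array([  5.59117909,   1.70419891, -89.47905679])}
0.1 [0.16996756 0.62673884 0.19958383] [-1.79909700e+02  7.47934433e-03  1.64833051e+02] 0.08522188343167414 0.0187
```

View pics/top0.png

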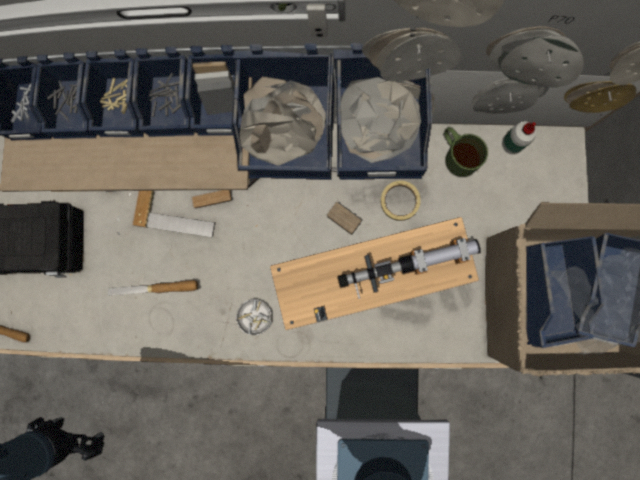

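View pics/side0.png

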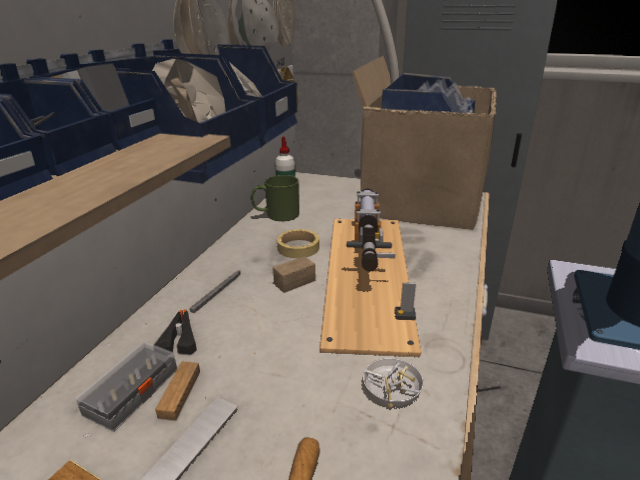

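The top view shows the board with corners at about (272,266), (460,218), (482,275) and (290,328). The grip is near (383,268), the mark foot near (320,313) and the dish at (255,316). In the side view the fin is at (408,298) and the pointer at (385,256).

```bash
cat > h.py <<'E'
import numpy as np,cv2
from scipy.spatial.transform import Rotation as R
from rig import bot
def cam(n):
    m=bot.camera_model(n); f=240/np.tan(np.radians(m["vfov"]/2))
    return m,f,R.from_euler("xyz",m["rotation"],degrees=True).as_matrix()
def proj(n,P):
    m,f,M=cam(n); p=(np.atleast_2d(P)-m["eye"])@M; s=np.c_[p[:,0],-p[:,1]]/-p[:,2:]
    s=s*(1+m["k1"]*(s**2).sum(1,keepdims=True)); return s*f+[m["cx"],m["cy"]]
def ray(n,uv):
    m,f,M=cam(n); d=(np.atleast_2d(uv)-[m["cx"],m["cy"]])/f; s=d.copy()
    for _ in range(20): s=d/(1+m["k1"]*(s**2).sum(1,keepdims=True))
    return m["eye"],np.c_[s[:,0],-s[:,1],-np.ones(len(s))]@M.T
def onplane(n,uv,z):
    e,d=ray(n,uv); return e+d*((z-e[2])/d[:,2:])
E
python3 - <<'E'
from h import *
t=cv2.imread("pics/top0.png");s=cv2.imread("pics/side0.png")
hsv=cv2.cvtColor(t,cv2.COLOR_BGR2HSV); print(hsv[300,300],hsv[240,430],hsv[340,400])
m=cv2.inRange(hsv,(8,85,110),(25,255,255)); m[:205]=0;m[345:]=0;m[:,:262]=0;m[:,487:]=0
m=cv2.morphologyEx(m,cv2.MORPH_OPEN,np.ones((3,3)))
c=max(cv2.findContours(m,0,1)[0],key=cv2.contourArea)
P=onplane("top",c[:,0].astype(float),.012)[:,:2]
r=cv2.minAreaRect((P*1000).astype(np.float32)); print(r, cv2.boxPoints(r))
cv2.imwrite("pics/tc.png",cv2.resize(t[210:335,260:490],None,fx=3.4,fy=3.4,interpolation=2))
cv2.imwrite("pics/sc.png",cv2.resize(s[180:360,310:430],None,fx=3.3,fy=3.3,interpolation=2))
E
```

```text
[ 16 105 202] [ 16 106 192] [ 22  28 172]
((505.5499572753906, 24.448974609375), (158.3162841796875, 476.8956604003906), 14.803337097167969) [[ 368.09528  234.7573 ]
 [ 489.9431  -226.30948]
 [ 643.00464 -185.85934]
 [ 521.1568   275.20743]]
```

View pics/tc.png

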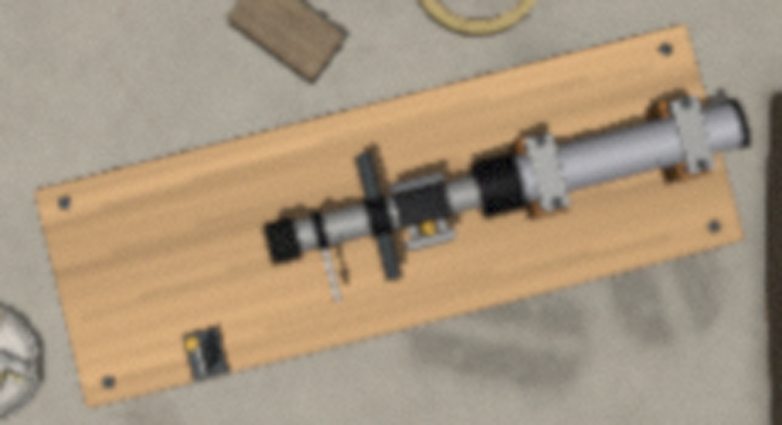

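View pics/sc.png

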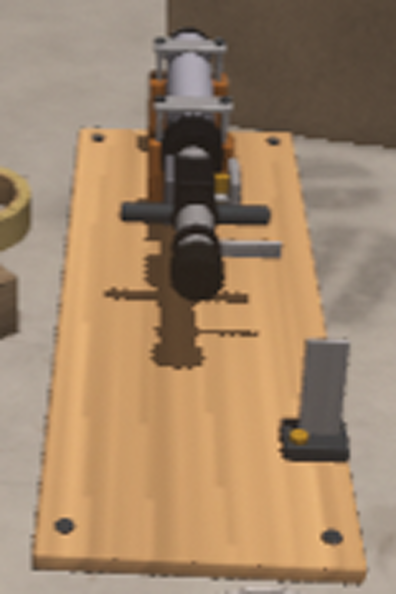

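The crops show:
- **Top crop:** block at about (421,201), T bar at (378,213), pointer tip at (335,298) and mark foot at (206,353).
- **Side crop:** fin top edge at (327,340), pointer tip at (281,248) and bar at (195,212).

Next I turn these into cradle-frame positions.

```bash
cat >> h.py <<'E'
O=np.array([.50555,.02445]); a=np.radians(14.8); X=np.array([np.cos(a),np.sin(a)]); Y=np.array([-np.sin(a),np.cos(a)])
def loc(P): d=np.atleast_2d(P)[:,:2]-O; return np.c_[d@X,d@Y]*1000
def wld(x,y): return O+X*x+Y*y
E
python3 - <<'E'
from h import *
T=lambda u,v:(260+(u+.5)/3.4-.5,210+(v+.5)/3.4-.5); S=lambda u,v:(310+(u+.5)/3.3-.5,180+(v+.5)/3.3-.5)
for nm,n,uv,z in [("block","top",T(421,201),.09),("bar","top",T(378,213),.080),("barends","top",T(366,152),.078),("","top",T(392,277),.078),("ptr","top",T(335,298),.08),("foot","top",T(206,353),.022),
 ("fintop","side",S(327,340),.080),("finbase","side",S(325,432),.022),("ptr","side",S(281,242),.08),("ptrbot","side",S(281,257),.07),("bar","side",S(195,205),.081),("footfront bottom","side",S(315,460),.012)]:
    print(nm,n,loc(onplane(n,uv,z)).round(1))
E
```

```text
block top [[  2.5 -19.7]]
bar top [[2.1 9.4]]
barends top [[43.5  6.9]]
 top [[-41.4  11. ]]
ptr top [[-45.4  51.2]]
foot top [[-61.5 147.4]]
fintop side [[-62.8 149.5]]
finbase side [[-66.7 148.4]]
ptr side [[-46.5  50.6]]
ptrbot side [[-47.2  50.1]]
bar side [[ 0.8 11.2]]
footfront bottom side [[-61.3 159.5]]
```

```bash
cat >> h.py <<'E'
RPY=None
for y in (104.8,-75.2):
    j=bot.inverse_kinematics([*wld(.001,-.02),.15],[180,0,y])
    if j is not None and (RPY is None or abs(j[6])<b): RPY=[180,0,y]; b=abs(j[6])
def stat(s=""):
    o=bot.observe(); print(s,round(o["t"],2),loc(o["position"]).round(1),o["position"][2].round(4),o["tool_rot"].round(1),np.round(o["wrist_force"],1),round(o["gripper_width"],4),np.round(o["gripper_force"],1))
E
python3 - <<'E'
from h import *
print(RPY,bot.inverse_kinematics([*wld(.001,.092),.05],RPY))
bot.set_gripper(.066)
bot.move_ptp([*wld(.001,-.020),.17],RPY); stat("above")
print(bot.servo_line([*wld(.001,-.020),.050],.1,force_limit=12)); stat("down")
cv2.imwrite("pics/s1.png",bot.camera("side")); 
cv2.imwrite("pics/s1c.png",cv2.resize(cv2.imread("pics/s1.png")[100:340,290:450],None,fx=2.5,fy=2.5,interpolation=2))
E
```

```text
[180, 0, 104.8] [-34.3090762   30.7558057   19.9909809  117.96347235 -18.13813304
  34.1655315   13.01726649]
above 2.95 [[  1.5 -18.9]] 0.1699 [180.   -0.  104.9] [ 0.  -0.1  0.9] 0.066 0.0
False
down 4.3 [[  1.5 -20.1]] 0.0505 [179.9   0.  104.8] [-0.2 -0.3 -0.8] 0.0659 0.0
```

View pics/s1c.png

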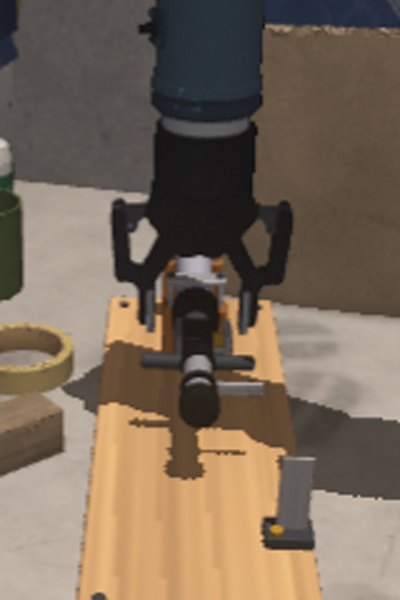

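The fingers straddle the block and lie inside the bar's ends (bar 142–254 against fingers 150 and 243 in the crop). Now I pull to just short of the mark.

Run:
```python
from h import *
bot.servo_line([*wld(.001,.0),.050],.05); stat("contact")
bot.servo_line([*wld(.001,.083),.050],.06); stat("pulled")
s=bot.camera("side");t=bot.camera("top")
cv2.imwrite("pics/s2.png",s);cv2.imwrite("pics/t2.png",t)
u=cv2.resize(s[200:320,340:440],None,fx=5,fy=5,interpolation=2); v=cv2.resize(t[260:340,290:350],None,fx=5,fy=5,interpolation=2)
v=cv2.copyMakeBorder(v,0,600-v.shape[0],0,0,0); cv2.imwrite("pics/c2.png",np.hstack([u,v]))
```

```text
contact 4.9 [[1.1 0.3]] 0.05 [180.    0.  104.8] [ 0.7 -0.3  0.4] 0.066 0.0
pulled 6.43 [[ 1.  82.5]] 0.05 [180.    0.  104.8] [ 0.6  0.4 -0. ] 0.0655 0.0
```

View pics/c2.png

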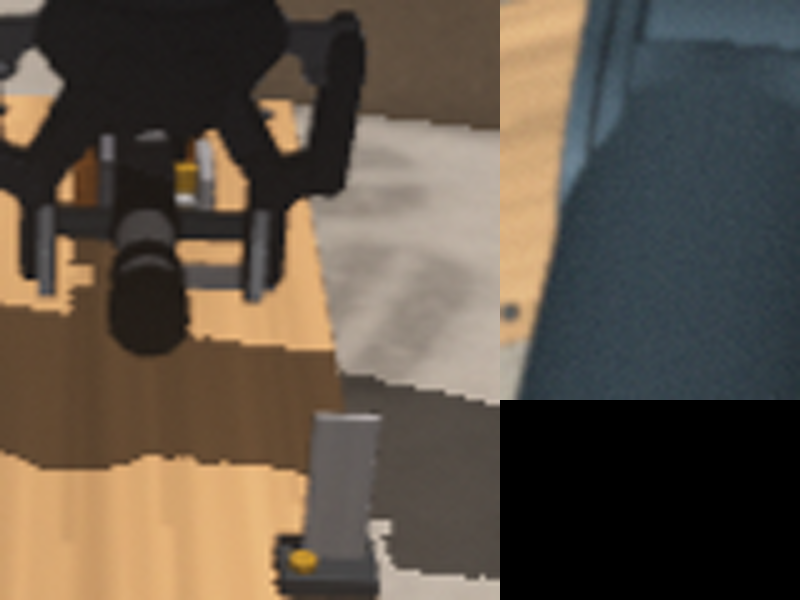

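The leg has not moved: foot and bar are where they were (foot near (370,263), bar row 244), yet the TCP has gone on and the fingers now hide the bar ends. I check the fingertips' true height from the picture.

Run:
```python
from h import *
for z in(.05,.06,.07,.08,.09,.1):
    print(z,[loc(onplane("side",[(340+u/5,200+v/5)],z)).round(0).tolist() for u,v in((47,295),(255,298))], proj("side",[[*wld(.034,.0825),z],[*wld(-.032,.0825),z]]).round(0).tolist())
for x in(.040,-.040): print(proj("side",[[*wld(x,-.02),.055]]).round(0))
```

```text
0.05 [[[37.0, 26.0]], [[-43.0, 24.0]]] [[351.0, 275.0], [387.0, 276.0]]
0.06 [[[37.0, 43.0]], [[-41.0, 41.0]]] [[351.0, 270.0], [387.0, 271.0]]
0.07 [[[37.0, 60.0]], [[-40.0, 58.0]]] [[351.0, 265.0], [388.0, 266.0]]
0.08 [[[37.0, 77.0]], [[-38.0, 75.0]]] [[351.0, 260.0], [388.0, 262.0]]
0.09 [[[37.0, 94.0]], [[-36.0, 92.0]]] [[351.0, 256.0], [388.0, 257.0]]
0.1 [[[37.0, 112.0]], [[-35.0, 109.0]]] [[351.0, 251.0], [389.0, 252.0]]
[[349. 245.]]
[[388. 246.]]
```

The tips are really at z ≈ 0.083 with the TCP reading 0.05, so they passed over the bar without touching it. I'll lift, go back, descend about 27 mm lower and pull again, this time checking for the spring force.

Run:
```python
from h import *
bot.servo_line([*wld(.001,.0825),.095],.15)
bot.servo_line([*wld(.001,-.020),.095],.2)
print(bot.servo_line([*wld(.001,-.020),.023],.08,force_limit=10)); stat("down")
bot.servo_line([*wld(.001,.010),.023],.05); stat("contact?"); bot.sleep(.2); stat()
s=bot.camera("side"); cv2.imwrite("pics/s3.png",s)
cv2.imwrite("pics/s3c.png",cv2.resize(s[200:320,340:440],None,fx=5,fy=5,interpolation=2))
```

```text
False
down 8.7 [[  1.4 -20.2]] 0.0234 [180.    0.  104.8] [ 0.4 -0.1  0.5] 0.0659 0.0
contact? 9.45 [[1.3 9.9]] 0.0231 [180.    0.  104.8] [ 0.7 -2.9  2. ] 0.066 1.1
 9.65 [[1.2 9.7]] 0.023 [180.    0.  104.8] [ 0.9 -2.1  2.5] 0.0657 1.2
```

View pics/s3c.png

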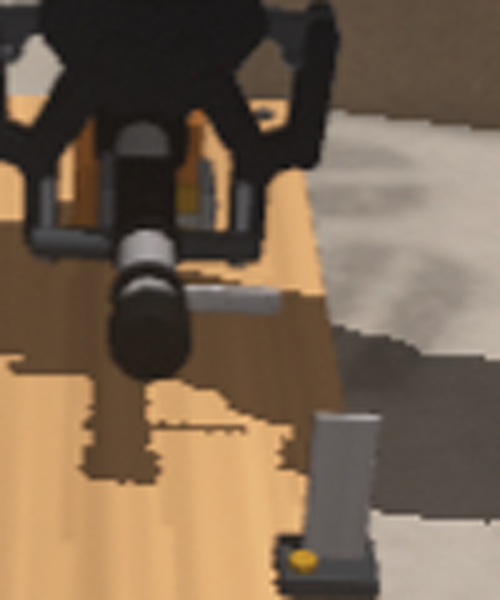

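The bar now bears on the fingers, with about 3 N of spring force. The pointer tip's top edge is at crop (278,289) and the fin top at (347,414). I lower slightly, pull to about 6 mm short of the mark and look again.

Run:
```python
from h import *
C=lambda u,v:(340+(u+.5)/5-.5,200+(v+.5)/5-.5)
p=loc(onplane("side",[C(278,289)],.08))[0]; f=loc(onplane("side",[C(347,414)],.08))[0]; print(p,f)
y=.0097+(f[1]-p[1]-6)/1000; print("target",y)
bot.servo_line([*wld(.001,.012),.017],.05)
bot.servo_line([*wld(.001,y),.017],.06); bot.sleep(.2); stat("pulled")
s=bot.camera("side"); cv2.imwrite("pics/s4.png",s)
cv2.imwrite("pics/s4c.png",cv2.resize(s[230:330,350:450],None,fx=6,fy=6,interpolation=2))
```

```text
[-46.12521251  66.90612902] [-63.28344926 148.60091713]
target 0.08539478811393056
pulled 11.55 [[ 0.7 85.2]] 0.017 [-180.    -0.   104.8] [-1.2 -4.9 -2.6] 0.0662 2.0
```

View pics/s4c.png

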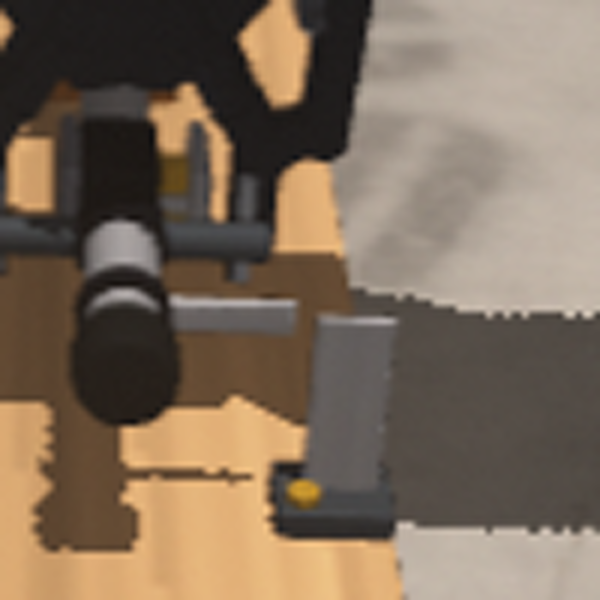

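The pointer tip's top face is at crop (290,300) and the fin's top face at (357,319). I read the edges sub-pixel from the column profiles.

Run:
```python
from h import *
g=cv2.cvtColor(cv2.imread("pics/s4.png"),cv2.COLOR_BGR2GRAY)
print("ptr rows276-288"); [print(c,g[276:289,c]) for c in(392,395,396,397)]
print("fin rows280-290"); [print(c,g[279:290,c]) for c in(405,408,411,413)]
C=lambda u,v:(350+(u+.5)/6-.5,230+(v+.5)/6-.5)
for u,v in((290,297),(290,301),(357,317),(357,320)): print(loc(onplane("side",[C(u,v)],.08)))
print(loc(onplane("side",[C(292,332)],.07)))
```

```text
ptr rows276-288
392 [ 77  78  79  95 178 112  98  96  91  80  80  80  80]
395 [ 77  78  79  62 161 106  97  94  92  84  79  79  80]
396 [ 77  77  76  71 161 105  97  95  92  85  78  78  78]
397 [ 77  78  76  78 161 107  97  94  91  86  77  78  78]
fin rows280-290
405 [ 81  80  81 112 135 100  96  96  97  96  96]
408 [ 74  77  79  87 140  99  94  94  94  94  94]
411 [ 83  76  77  91 163 103  94  95  94  95  96]
413 [ 86  75  76  90 173 105  96  95  95  95  96]
[[-45.69939101 139.50879224]]
[[-45.54822412 141.57512926]]
[[-63.41644317 148.64334467]]
[[-63.27393793 150.15956394]]
[[-46.78112777 142.09454098]]
```

Run:
```python
from h import *
p=loc(onplane("side",[(396,280.1)],.08))[0]; f=loc(onplane("side",[(410.,283.0)],.08))[0]; d=f[1]-p[1]; print(p,f,d)
y=.0852+d/1000
bot.servo_line([*wld(.001,y),.017],.03); bot.sleep(.5); stat("at mark")
s=bot.camera("side"); cv2.imwrite("pics/s5.png",s); g=cv2.cvtColor(s,cv2.COLOR_BGR2GRAY)
[print(c,g[278:290,c]) for c in(394,395,396,397,398)]
cv2.imwrite("pics/s5c.png",cv2.resize(s[230:330,350:450],None,fx=6,fy=6,interpolation=2))
```

```text
[-42.27245896 142.84665188] [-64.76233871 150.32164668] 7.474994807813914
at mark 12.49 [[ 0.8 92.5]] 0.017 [-180.     0.   104.8] [-1.9 -4.5 -1.8] 0.0663 2.1
394 [ 79  79  79  80 137 145 105  96  93  98  82  79]
395 [ 77  77  77  79 136 147  97  95  93  99  83  80]
396 [ 77  77  77  77 136 151 100  95  92  94  75  79]
397 [ 77  77  77  77 143 164 107  95  93  89  70  77]
398 [ 79  79  79  79 148 171 108  96  91  90  71  78]
```

View pics/s5c.png

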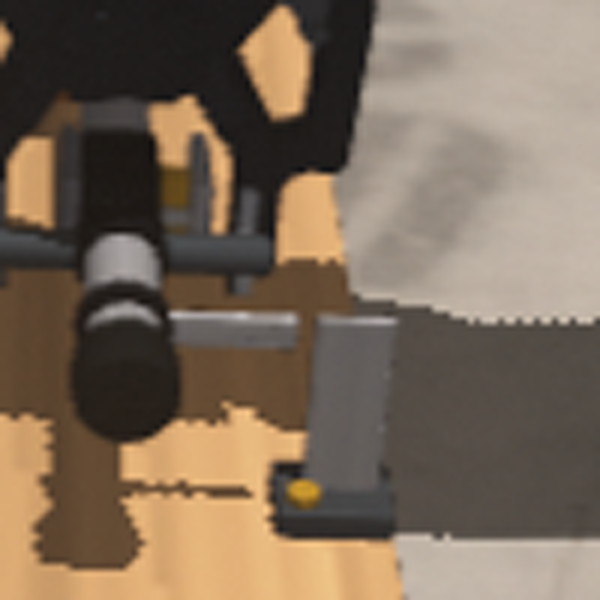

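Pointer strip and fin top are nearly in line (pointer at row 282.6, fin at 283.0). I check the residual with a ray, then correct if needed.

Run:
```python
from h import *
p=loc(onplane("side",[(396,282.6)],.08))[0]; f=loc(onplane("side",[(410.,283.0)],.08))[0]; print(p,f,f[1]-p[1])
q=proj("side",[[*wld(-.045,.1495),.08],[*wld(-.063,.1495),.08],[*wld(-.063,.1505),.08]]);print(q)
```

```text
[-41.74089824 150.49140002] [-64.76233871 150.32164668] -0.1697533336007666
[[397.93567761 282.33644328]
 [408.87876591 282.69231383]
 [408.93582963 283.02437362]]
```

The pointer is in line to about 0.2 mm. Now I close the gripper to slide the lever home.

Run:
```python
from h import *
bot.sleep(.3); stat("pre")
bot.set_gripper(.030,40); stat("closed"); bot.sleep(.5); stat()
s=bot.camera("side"); cv2.imwrite("pics/s6.png",s); g=cv2.cvtColor(s,cv2.COLOR_BGR2GRAY)
[print(c,g[278:290,c]) for c in(394,396,398)]
cv2.imwrite("pics/s6c.png",cv2.resize(s[230:330,350:450],None,fx=6,fy=6,interpolation=2))
```

```text
pre 12.84 [[ 0.8 92.5]] 0.017 [-180.     0.   104.8] [-1.7 -5.1 -2. ] 0.0659 2.1
closed 13.22 [[ 0.6 92.5]] 0.0174 [-180.    -0.   104.8] [-3.7 -5.5  6.9] 0.0349 44.2
 13.72 [[ 0.6 92.5]] 0.0174 [-180.    -0.   104.8] [-4.  -5.   6.1] 0.0349 44.2
394 [ 79  78  78  79 138 142 104  96  94  95  81  79]
396 [ 78  77  77  77 135 149 104  96  92  99  76  78]
398 [ 79  79  80  79 150 169 108  96  92  89  71  77]
```

View pics/s6c.png

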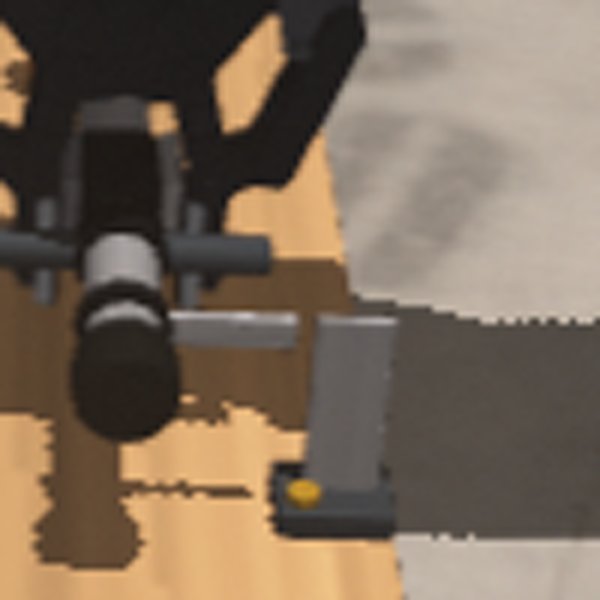

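The pointer has not moved, the grip is 35 mm wide at 44 N, and the paddle is flush against the block, so the lever is home.

```bash
python3 -c "
from rig import bot
print(bot.close_job())"
```

```text
the job is handed in; nothing more can be done
None
```

I handed the job in with the leg still gripped at 44 N: the pointer measures about 0.2 mm off the mark (camera good to about 2 mm) and the grip width shows the lever home, but no verdict came back. The first pull passed over the bar without touching anything, so I repeated it lower.

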